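# Refit the care kit in its blue bin

## Robot

A 6-joint arm with a two-finger parallel gripper is mounted at the origin on the work surface. World frame = base frame: x ahead of the robot, y to its left, z up, the work surface at z = 0. Lengths are in mm, angles in degrees, forces in N, time in s.
With the tool pointing down it reaches from about 425 to 925 mm from the base axis. Payload 12.5 kg.
Tool frame: the origin (TCP) lies midway between the tips of the shut fingers; the grasp point (between the pads) lies 19 mm behind it (arm.hold_point_z is the distance from the TCP to the grasp point, in mm); z points along the fingers, y is the line along which they close (so a half turn about z gives the same grasp; the last joint's range is limited). The gripper opens to 85 mm and grips with 20 to 120 N. Pads are 22 mm wide; open, the fingers measure 114 mm over their backs; the gripper's body (76 mm by 85 mm) begins 54 mm behind the grasp point. The pads swing forward as they close: fully open they stand 13 mm farther back than shut.
Start: joints at [-76.925, 28.126, 89.318, -0, 62.55, -6.05], TCP at [204.795, -590.511, 231.327] pointing down, gripper open.
Joint ranges: [-177.58, 177.58], [-47.91, 125.51], [2.72, 160], [-65.01, 245.01], [3.68, 167.84], [-153.87, 153.87]. Speed limits (degrees/s): [127.2, 127.2, 159.86, 180, 180, 180].

## Interface

Orientations are given as a 3x3 rotation matrix whose columns are the frame's x, y, z axes.
In Python, from station import arm gives the robot as it stands. The module is installed in compiled form; this text tells all that it offers.
- The arm moves only by the shell command python3 -m jog 'ROWS' [OPENING] [FORCE]. ROWS is JSON, a list that holds one entry, the list of rows, each a list of 6 numbers: the shift along the tool's x, y, z in mm, then the turn, a rotation vector about the tool's x, y, z in rad. A call has 1 to 10 rows; each row is the pose to reach, as a shift and turn from the pose commanded when the call began, along the tool's axes at that moment; what a row does not reach only later rows make up. A row lasts 1/10 s, in which the tool goes at most 50 mm and 8.59 degrees, less where a joint would pass 70% of its speed; a pose out of reach is approached as far as the arm can. A call with a gripper value outside its range is refused whole. OPENING is the opening, from 0 (shut) to 1 (fully open), set as the call begins (- or left out, the last holds). The fingers move at their own pace and stop on an object; FORCE is the grip in N (left out, the last holds). Time passes only in rows, so rows that repeat a pose let the fingers close. It gives the time, the measured TCP pose, the force, the opening and the grip force at its end, in the units of the state.
- arm.get_obs(): the state, without advancing time (a new reading comes with each control period).
- arm.capture(name): name is "side" or "top"; returns the picture (400x640x3 uint8, blue, green, red); there is no depth.
- arm.camera_params(name): a dict with "fov_y" (degrees; the focal length in pixels is half the picture's height over the tangent of half this angle, whatever the lens; pixels are square), "cx", "cy" (the principal point, pixels), "xyz" and "orientation" of the camera in the world. Camera axes: x right, y up, looking along -z (the intrinsics and any distortion apply to the point x, -y, -z); pixel columns grow to the right and rows downward; lengths in mm; the calibration is good to about 2 mm. A picture is of the moment at which its call begins. camera_params takes no time and is no camera call.
- arm.sign_off(): hands the job in; it is judged then, once.
The state is a dict: "t": time; "qpos": joint angles; "dq": joint speeds; "joint_torque": joint torques, N m; "position": TCP position; "tcp_rot": TCP orientation; "wrist_force": force on the tool from outside, world axes, zero at the start; "ft_torque": the same for the moment, N m; "opening": finger opening in mm; "grip_force": force on a finger pad.
Only numpy, scipy, OpenCV 4.12 (cv2) and the standard library are available. Lean on these libraries where they do the work, as an engineer would, in place of code of your own. Each camera call takes 0.05 s, during which the arm holds its last target. There are 200 camera calls.

## Task

The blue tilt-out bin has been lifted out of the crate to be refilled: put the thermometer in its white case, the nail clipper, the silver balm tin and the white measuring cup back, each fully down, lying flat or standing upright as it is now, in the foam cut-out made for its shape. Set the thermometer down rather than dropping it, for it is glass, and leave the orange knife and the black polish tin, which do not belong to the kit, where they are.

Things in the scene. Friction and masses are not known exactly. Their poses are not given: they have to be found in the camera images.
- thermometer: glass thermometer in its hard case: white plastic bar with rounded edges, a blue strip with a glass tube on top and a thin grey seam; 120 mm (x) by 22 mm (y) by 17 mm high, about 35 g. Origin: centre of the underside, z up. Lies flat on the table, any yaw.
- clipper: steel nail clipper, closed, lever folded on top: 74 mm long (x), 13 mm wide (y; the cutting head at its +x end 16 mm), 12 mm high, about 45 g. Origin: on the underside, in the middle. Lies flat, any yaw.
- balm_tin: round balm tin of bare aluminium (silver all over), 46 mm diameter, 20 mm high, about 45 g. Origin: centre of the underside, z up. Lies flat.
- dose_cup: small white plastic measuring cup, open at the top, 32 mm diameter at the foot, 37 mm at the rim, 40 mm high, wall 2.5 mm, about 15 g. Origin: centre of the underside, z up. Stands upright.
- knife: look-alike that stays: orange snap-off knife with a black slide, black end cap and steel nose, 128 mm (x; nose to 74 mm) by 22 mm (y), 13 mm high (slide to 17 mm). Origin: centre of the underside.
- polish_tin: look-alike that stays: round shoe polish tin, black with a red ring on the lid and a small brass key at its side, 50 mm diameter, 20 mm high. Origin: centre of the underside.
- insert_case: place of the thermometer case: black foam insert on a yellow base, 150 mm (x) by 76 mm (y), 14 mm thick, fixed in the blue bin. Its cut-out, which shows yellow, is a long slot 138 mm (x) by 38 mm (y), crossed in the middle by a finger scoop 44 mm (x) by 70 mm (y). Origin: centre of the underside; yellow floor of the cut-out 4 mm above it, black top 14 mm above it (true of all four inserts).
- insert_clipper: place of the nail clipper: insert of the same outside as insert_case; its yellow cut-out is a short slot 94 mm (x) by 32 mm (y), crossed in the middle by a finger scoop 44 mm (x) by 70 mm (y). Same origin and heights. The four inserts lie side by side along y, 77 mm apart, in an order that changes.
- insert_tin: place of the balm tin: insert of the same outside as insert_case; its yellow cut-out is a round hole of 62 mm diameter in the middle, with finger notches 40 mm wide running along x to 56 mm either side of the middle. Same origin and heights. The inserts' undersides are 35 mm above the table.
- insert_cup: place of the measuring cup: insert of the same outside as insert_case; its yellow cut-out is a plain round hole of 50 mm diameter in the middle. Same origin and heights. The blue bin around the inserts measures 160 mm (along their x) by 316 mm (y) outside; its 4 mm walls rise to 80 mm above the table, 31 mm above the black foam.
Mind the look-alikes: they are no part of the job. Of the things like the clipper, leave any that is green, pink or yellow; of the rest the smaller one is meant.

How it is judged:
By the outcome, as a careful person would: the job done as asked, in the order asked, and still so for the second after the job is handed in, with the robot touching nothing.
It also fails if it takes over 120 s, if anything falls off the work surface, if the arm or the gripper's body presses on something with over 40 N, if the wrist force passes 120 N, or if a joint passes its speed limit or range.

## Working session

There is one attempt and no reset: what is moved stays moved. The work goes in short steps, Python scripts to look and compute and a shell command to move; the robot and the scene stay as the last step left them, time stands still between calls to the robot, and variables do not carry over. Pictures are saved under pics/ and viewed, at most 15 in all, crops included, and the job is handed in when it is done.

```bash
mkdir -p pics; ls
python3 - <<'E'
from station import arm
import cv2
for n in("side","top"):
    cv2.imwrite(f"pics/{n}0.png",arm.capture(n)); print(n,arm.camera_params(n))
o=arm.get_obs(); print(o); print(arm.hold_point_z)
E
```

```text
pics
side {'fov_y': 50.02366467738024, 'cx': 316.60321477299937, 'cy': 196.3927082603501, 'xyz': array([363.91464341, 909.52566119, 968.17886812]), 'orientation': array([[-0.97812558,  0.14383228, -0.15027515],
       [-0.20795584, -0.65886831,  0.72294323],
       [ 0.00497104,  0.73837986,  0.67436672]])}
top {'fov_y': 55.6824716007179, 'cx': 320.76637193611504, 'cy': 195.23683160886227, 'xyz': array([ 482.99251297,  -19.22763747, 1094.75024485]), 'orientation': array([[ 9.18223950e-05,  9.93933414e-01, -1.09983453e-01],
       [-9.99996714e-01, -1.90527198e-04, -2.55668861e-03],
       [-2.56213308e-03,  1.09983326e-01,  9.93930130e-01]])}
{'t': 0.1, 'qpos': array([-7.69236139e+01,  2.81615077e+01,  8.93476335e+01,  1.66359229e-03,
        6.25515905e+01, -6.05047308e+00]), 'dq': array([-0.15437271, -0.09829439, -0.16571307, -0.00966372,  0.04195732,
        0.02932754]), 'joint_torque': array([ 4.56118723e-03, -6.19443512e+01, -2.62025768e+01, -6.69532551e-05,
        2.90656637e-03,  2.98736374e-06]), 'position': array([ 204.76627824, -590.27643671,  230.77135018]), 'tcp_rot': array([[ 9.44799819e-01,  3.27648066e-01, -2.14719049e-04],
       [ 3.27648108e-01, -9.44799259e-01,  1.03831129e-03],
       [ 1.37334289e-04, -1.05134861e-03, -9.99999438e-01]]), 'wrist_force': array([-0.10740476, -0.06795975, -0.11609094]), 'ft_torque': array([ 0.00119045,  0.03331549, -0.03509408]), 'grip_force': 0.0, 'opening': 85.57927691036649}
18.700000000000003
```

View pics/top0.png

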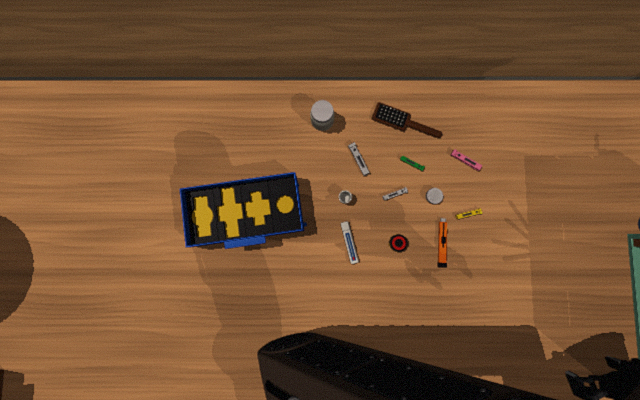

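View pics/side0.png

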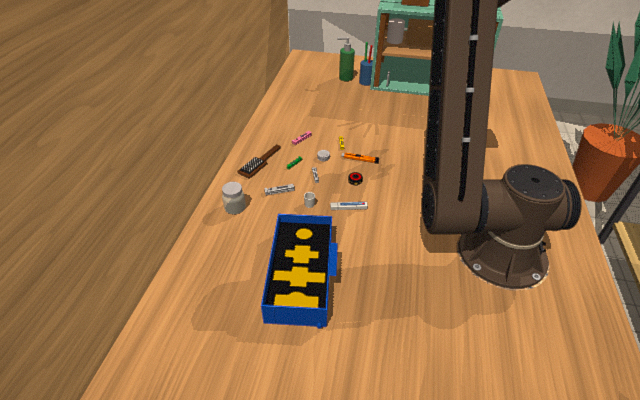

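Top view: the bin is at (242,210), with cut-outs from left to right at (203,217) tin, (231,212) case, (259,208) clipper and (285,205) cup. The objects are thermometer (350,243), cup (346,197), balm tin (435,196), polish tin (399,243) and knife (442,243). Clipper-like things are silver large (359,158), silver small (395,193), green (411,163), pink (466,160) and yellow (468,213). The small silver one at (395,193) fits: it is not green, pink or yellow, and it is the smaller of the rest. I'll confirm that in an enlarged crop.

Run:
```python
import cv2,numpy as np
a=cv2.imread("pics/top0.png")[130:275,320:480]; cv2.imwrite("pics/ctop.png",cv2.resize(a,None,fx=4,fy=4,interpolation=cv2.INTER_CUBIC))
b=cv2.imread("pics/side0.png")[125:330,225:390]; cv2.imwrite("pics/cside.png",cv2.resize(b,None,fx=2.9,fy=2.9,interpolation=cv2.INTER_CUBIC))
```

```text
(no output)
```

View pics/ctop.png

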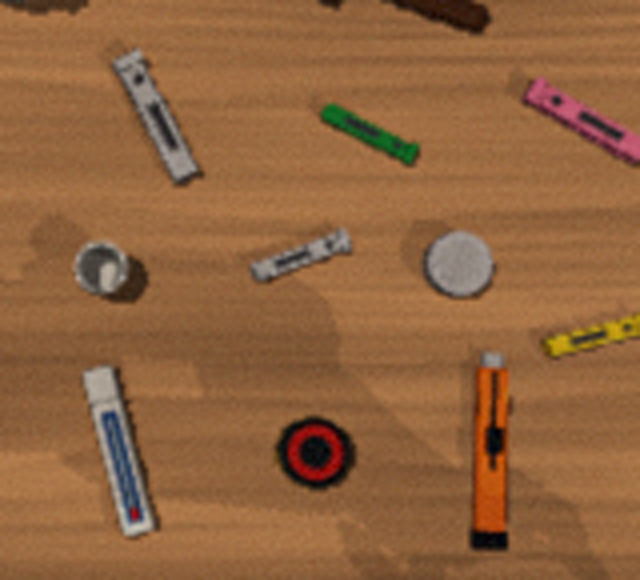

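View pics/cside.png

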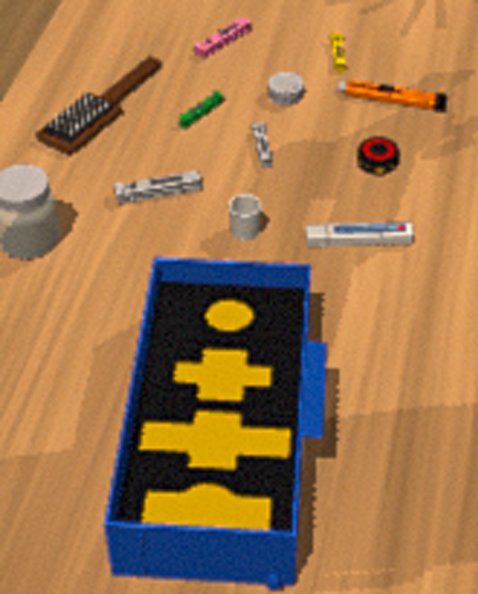

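The crops confirm it: the small silver clipper at top crop (300,255) is about 100 px, or 72 mm, long. The other silver one at (158,118) is longer. In the side view all four cut-outs show in the same order, and the case faces the bin. Next I'll measure.

```bash
cat > h.py <<'E'
import cv2,numpy as np
from station import arm
P={n:arm.camera_params(n) for n in("top","side")}
def ray(n,u,v):
    p=P[n]; f=200/np.tan(np.radians(p["fov_y"]/2))
    return p["xyz"],p["orientation"]@np.array([(u-p["cx"])/f,-(v-p["cy"])/f,-1.])
def plane(n,uv,z):
    o,d=ray(n,*uv); return o+d*(z-o[2])/d[2]
def tri(a,b):
    o1,d1=ray("top",*a);o2,d2=ray("side",*b)
    s=np.linalg.lstsq(np.c_[d1,-d2],o2-o1,rcond=None)[0]
    x,y=o1+s[0]*d1,o2+s[1]*d2; return (x+y)/2,np.linalg.norm(x-y)
def blob(im,kind,seed,k=4):
    im=cv2.resize(im,None,fx=k,fy=k,interpolation=cv2.INTER_CUBIC); hsv=cv2.cvtColor(im,cv2.COLOR_BGR2HSV).astype(int)
    H,S,V=hsv[...,0],hsv[...,1],hsv[...,2]
    m={"grey":(S<75)&(V>60)|((H>95)&(H<130)&(S>60)),"grey2":(S<80),"yellow":(H>18)&(H<35)&(S>150)&(V>100),"blue":(H>100)&(H<130)&(S>150)}[kind]
    m=cv2.morphologyEx(m.astype(np.uint8),cv2.MORPH_CLOSE,np.ones((5,5)))
    n,l,st,c=cv2.connectedComponentsWithStats(m)
    s=np.array(seed)*k; ys,xs=np.nonzero(l); i=np.argmin((xs-s[0])**2+(ys-s[1])**2); b=(l==l[ys[i],xs[i]]).astype(np.uint8)
    cn=max(cv2.findContours(b,cv2.RETR_EXTERNAL,cv2.CHAIN_APPROX_NONE)[0],key=cv2.contourArea)
    M=cv2.moments(cn); return (np.array([M["m10"],M["m01"]])/M["m00"]+.5)/k-.5,(cn[:,0,:]+.5)/k-.5
def rect(cn,z,n="top"):
    w=np.array([plane(n,q,z)[:2] for q in cn]).astype(np.float32)
    (c,s,a)=cv2.minAreaRect(w); 
    if s[0]<s[1]: s=s[::-1];a+=90
    return np.round(c,1),np.round(s,1),round((a+90)%180-90,1)
E
python3 - <<'E'
from h import *
t=cv2.imread("pics/top0.png");s=cv2.imread("pics/side0.png")
for nm,k,a,b,z in [("therm","grey",(350,243),(349,206),17),("clip","grey2",(395,193),(316,175),12),("balm","grey",(435,196),(323,155),20),("cup","grey2",(346,197),(309,200),40),
 ("i_tin","yellow",(203,217),(296,300),39),("i_case","yellow",(231,212),(299,277),39),("i_clip","yellow",(259,208),(301,254),39),("i_cup","yellow",(285,205),(304,233),39),("bin","blue",(185,240),(280,310),80)]:
    ca,na=blob(t,k,a);cb,nb=blob(s,k,b); x,e=tri(ca,cb)
    print(nm,ca.round(1),cb.round(1),"tri",x.round(1),"gap",e.round(1),"top@z",plane("top",ca,z)[:2].round(1),"side@z",plane("side",cb,z)[:2].round(1),rect(na,z),rect(nb,z,"side"))
E
```

```text
therm [349.1 242.2] [348.6 205.3] tri [468.  -97.2  10.7] gap 1.5 top@z [468.8 -96.6] side@z [466.6 -90.7] (array([469. , -96.7]), array([120.3,  23.5]), 14.2) (array([466.6, -91. ]), array([119.8,  35.3]), 14.6)
clip [395.  193.5] [315.  174.4] tri [ 607.8 -231.     7.7] gap 1.2 top@z [ 607.9 -230.1] side@z [ 606.1 -226. ] (array([ 606.9, -229.7]), array([74.7, 16.8]), -68.8) (array([ 606.1, -225.4]), array([85., 16.]), -70.6)
balm [434.3 195.5] [323.1 155. ] tri [ 601.3 -342.7   12.1] gap 1.2 top@z [ 601.1 -340.3] side@z [ 598.8 -332.5] (array([ 600.8, -340.6]), array([47.3, 46.8]), -45.7) (array([ 598.5, -332.1]), array([66.9, 44.2]), -78.0)
cup [344.9 196.5] [309.1 199.1] tri [596.7 -85.3  23.3] gap 2.5 top@z [596.1 -84.1] side@z [591.3 -67.7] (array([596.2, -84.3]), array([36.7, 36.2]), 86.3) (array([591.7, -66.7]), array([73.8, 34.6]), -77.7)
i_tin [203.  216.1] [296.  299.7] tri [540.3 310.   45.7] gap 1.2 top@z [541.3 312.2] side@z [541.  305.6] (array([542.4, 310.6]), array([113.5,  51.7]), 11.1) (array([541.9, 301.9]), array([112.7,  44.2]), 8.5)
i_case [230.2 212.1] [298.9 276.2] tri [551.3 235.4  43.1] gap 1.5 top@z [552.3 236.6] side@z [551.4 232.4] (array([553.2, 236.9]), array([138.7,  66.4]), 7.4) (array([551.7, 231.9]), array([139. ,  65.5]), 7.6)
i_clip [257.6 208. ] [301.3 253.8] tri [562.9 159.3  43.2] gap 1.3 top@z [563.9 160.2] side@z [563.2 155.9] (array([564.4, 160.8]), array([94.4, 67.7]), 8.0) (array([563.5, 155.2]), array([95.3, 64.9]), 9.0)
i_cup [284.9 204.1] [303.6 233.3] tri [574.1  83.4  44. ] gap 0.8 top@z [574.9  84. ] side@z [574.9  78.9] (array([575.1,  83.9]), array([47.6, 47.1]), 26.8) (array([575.1,  78.9]), array([49.2, 41.8]), 12.3)
bin [241.3 210.7] [299.5 271. ] tri [556.7 207.5  28.6] gap 1.0 top@z [553.6 196.7] side@z [545.6 245.9] (array([549.6, 191.8]), array([325.2, 177.6]), -81.7) (array([544. , 221.6]), array([363.7, 176.8]), -81.7)
```

The measurements agree to within 2 mm between views, and sizes and heights fit the text. The insert spacing comes out at 77 mm and its yaw at 8.4°.

```bash
cat > go.py <<'E'
import sys,numpy as np
from station import arm
x,y,z,phi=map(float,sys.argv[1:]); o=arm.get_obs(); R=o["tcp_rot"]
d=R.T@(np.array([x,y,z])-o["position"]); p=np.degrees(np.arctan2(R[1,0],R[0,0]))
print("shift",d.round(1),"rz",round(-np.radians((phi-p+180)%360-180),3),"rows>=",int(np.ceil(np.linalg.norm(d)/40)))
E
python3 go.py 468.4 -96.9 120 14.2
```

```text
shift [ 410.7 -379.6  111.2] rz 0.086 rows>= 15
```

```bash
python3 -m jog '[[[30,-28,0,0,0,0.01],[60,-55,10,0,0,0.02],[90,-83,20,0,0,0.03],[120,-111,30,0,0,0.04],[150,-139,40,0,0,0.05],[180,-166,50,0,0,0.05],[210,-194,55,0,0,0.06],[235,-217,60,0,0,0.07],[250,-231,60,0,0,0.086],[250,-231,60,0,0,0.086]]]' 1 30; python3 go.py 468.4 -96.9 120 14.2
```

```text
t: 1.1
position: [365.9, -288.4, 171.1]
tcp_rot: [[0.969, 0.248, -0.001], [0.248, -0.969, 0.001], [-0.0, -0.001, -1.0]]
wrist_force: [0.4, 0.3, -0.3]
opening: 85.5
grip_force: 0.0
shift [ 146.7 -160.1   51.2] rz 0.002 rows>= 6
```

```bash
python3 -m jog '[[[25,-27,8,0,0,0],[50,-55,17,0,0,0],[75,-82,25,0,0,0],[100,-109,34,0,0,0],[125,-136,43,0,0,0],[140,-153,49,0,0,0],[146.7,-160.1,51,0,0,0],[146.7,-160.1,51,0,0,0],[146.7,-160.1,51,0,0,0],[146.7,-160.1,51,0,0,0]]]' 0.6; python3 go.py 468.4 -96.9 4.5 14.2
python3 - <<'E'
from h import *
t=arm.capture("top");s=arm.capture("side")
cv2.imwrite("pics/t1.png",cv2.resize(np.hstack([t[130:290,290:450],s[100:260,270:430]]),None,fx=2.5,fy=2.5))
E
```

```text
t: 2.1
position: [468.0, -100.3, 120.6]
tcp_rot: [[0.97, 0.244, 0.0], [0.244, -0.97, -0.0], [0.0, 0.0, -1.0]]
wrist_force: [-0.4, -0.1, 0.1]
opening: 51.6
grip_force: 0.0
shift [  1.2  -3.3 116.1] rz -0.001 rows>= 3
```

View pics/t1.png

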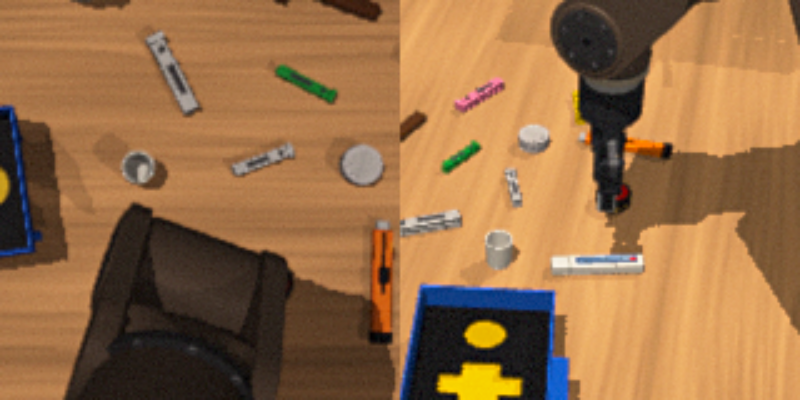

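The side view shows the gripper above the thermometer, at crop (610,200) with the case at (598,264), and its yaw lined up. Descending.

```bash
python3 -m jog '[[[1,-3,20,0,0,0],[1.2,-3.3,45,0,0,0],[1.2,-3.3,70,0,0,0],[1.2,-3.3,90,0,0,0],[1.2,-3.3,100,0,0,0],[1.2,-3.3,108,0,0,0],[1.2,-3.3,113,0,0,0],[1.2,-3.3,116,0,0,0],[1.2,-3.3,116,0,0,0],[1.2,-3.3,116,0,0,0]]]'; python3 -m jog '[[[0,0,0,0,0,0],[0,0,0,0,0,0],[0,0,0,0,0,0],[0,0,0,0,0,0],[0,0,0,0,0,0],[0,0,0,0,0,0],[0,0,0,0,0,0],[0,0,0,0,0,0]]]' 0.1 30; python3 go.py 468.4 -96.9 4.5 14.2
```

```text
t: 3.2
position: [468.8, -95.8, 4.7]
tcp_rot: [[0.969, 0.245, 0.001], [0.245, -0.969, -0.0], [0.001, 0.001, -1.0]]
wrist_force: [0.4, -0.7, -0.9]
opening: 51.1
grip_force: 0.0
t: 4.0
position: [468.8, -95.7, 4.7]
tcp_rot: [[0.969, 0.245, 0.001], [0.245, -0.969, -0.0], [0.001, 0.0, -1.0]]
wrist_force: [-0.6, 0.5, 6.7]
opening: 21.1
grip_force: 29.8
shift [-0.7  1.1  0.2] rz -0.0 rows>= 1
```

```bash
python3 -m jog '[[[0,0,-8,0,0,0],[0,0,-30,0,0,0],[0,0,-60,0,0,0],[0,0,-90,0,0,0],[0,0,-115,0,0,0],[0,0,-130,0,0,0],[0,0,-135,0,0,0],[0,0,-135,0,0,0],[0,0,-135,0,0,0],[0,0,-135,0,0,0]]]'; python3 go.py 551.8 236 140 8.4
```

```text
t: 5.0
position: [468.3, -95.6, 138.5]
tcp_rot: [[0.969, 0.245, -0.001], [0.245, -0.969, 0.0], [-0.001, -0.001, -1.0]]
wrist_force: [-0.4, -0.6, -0.6]
opening: 21.0
grip_force: 29.6
shift [ 162.3 -301.    -1.5] rz 0.101 rows>= 9
```

```bash
python3 -m jog '[[[10,-20,-1,0,0,0.01],[28,-53,-1,0,0,0.02],[48,-90,-1,0,0,0.03],[68,-127,-1,0,0,0.04],[88,-164,-1,0,0,0.05],[108,-201,-1,0,0,0.06],[128,-238,-1,0,0,0.08],[145,-269,-1,0,0,0.09],[156,-290,-1,0,0,0.1],[162,-301,-1,0,0,0.1]]]'; python3 -m jog '[[[0,0,0,0,0,0],[0,0,0,0,0,0],[0,0,0,0,0,0],[0,0,0,0,0,0]]]';  python3 go.py 551.8 236 43 8.4
python3 - <<'E'
from h import *
t=arm.capture("top");s=arm.capture("side")
cv2.imwrite("pics/t2.png",cv2.resize(np.hstack([t[130:290,160:320],s[190:350,230:390]]),None,fx=2.5,fy=2.5))
E
```

```text
t: 6.0
position: [551.7, 237.7, 139.1]
tcp_rot: [[0.989, 0.149, -0.001], [0.149, -0.989, -0.0], [-0.001, 0.0, -1.0]]
wrist_force: [0.1, 0.4, -0.5]
opening: 21.0
grip_force: 29.6
t: 6.4
position: [551.9, 234.8, 140.4]
tcp_rot: [[0.989, 0.146, -0.0], [0.146, -0.989, -0.0], [-0.0, 0.0, -1.0]]
wrist_force: [0.8, 0.2, -0.4]
opening: 21.4
grip_force: 29.6
shift [ 0.1 -1.2 97.4] rz -0.0 rows>= 3
```

View pics/t2.png

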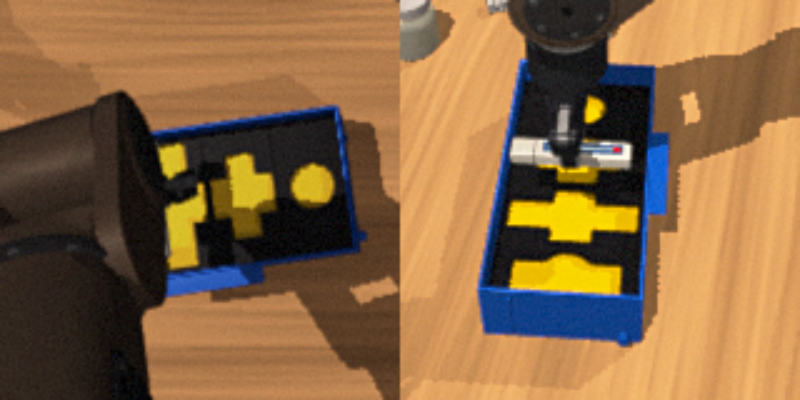

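The case is held level in the side view at crop (570,152), aligned with the slot. Lowering gently, more slowly at the end.

```bash
python3 -m jog '[[[0,-1.2,20,0,0,0],[0,-1.2,45,0,0,0],[0,-1.2,65,0,0,0],[0,-1.2,78,0,0,0],[0,-1.2,86,0,0,0],[0,-1.2,90,0,0,0],[0,-1.2,92,0,0,0],[0,-1.2,93.5,0,0,0],[0,-1.2,94,0,0,0],[0,-1.2,94,0,0,0]]]'; python3 -m jog '[[[0,0,0.5,0,0,0],[0,0,1,0,0,0],[0,0,1.5,0,0,0],[0,0,2,0,0,0],[0,0,2.4,0,0,0],[0,0,2.4,0,0,0],[0,0,2.4,0,0,0]]]'
```

```text
t: 7.5
position: [551.8, 237.1, 46.6]
tcp_rot: [[0.989, 0.147, 0.001], [0.147, -0.989, 0.0], [0.001, -0.0, -1.0]]
wrist_force: [-0.5, 0.7, 0.1]
opening: 21.2
grip_force: 29.6
t: 8.2
position: [551.7, 237.0, 43.8]
tcp_rot: [[0.989, 0.147, -0.0], [0.147, -0.989, -0.0], [-0.0, 0.0, -1.0]]
wrist_force: [0.4, 0.7, -0.4]
opening: 21.3
grip_force: 29.6
```

```bash
python3 -m jog '[[[0,0,0.2,0,0,0],[0,0,0.4,0,0,0],[0,0,0.5,0,0,0],[0,0,0.5,0,0,0]]]'|grep -E "pos|wrist"; python3 -m jog '[[[0,0,0.2,0,0,0],[0,0,0.4,0,0,0],[0,0,0.5,0,0,0],[0,0,0.5,0,0,0]]]'|grep -E "pos|wrist"
```

```text
position: [551.7, 237.0, 43.7]
wrist_force: [-1.9, -0.8, 6.1]
position: [551.7, 237.0, 43.7]
wrist_force: [-3.5, -1.8, 10.9]
```

Contact at z = 43.7, as predicted. I'll back off slightly, then release with a limited opening inside the scoop.

```bash
python3 -m jog '[[[0,0,-0.7,0,0,0],[0,0,-0.7,0,0,0],[0,0,-0.7,0,0,0],[0,0,-0.7,0,0,0],[0,0,-0.7,0,0,0],[0,0,-0.7,0,0,0]]]' 0.4; python3 -m jog '[[[0,0,-8,0,0,0],[0,0,-25,0,0,0],[0,0,-50,0,0,0],[0,0,-75,0,0,0],[0,0,-90,0,0,0],[0,0,-100,0,0,0],[0,0,-100,0,0,0],[0,0,-100,0,0,0],[0,0,-100,0,0,0]]]'; python3 go.py 607.5 -230.2 140 -68.8
```

```text
t: 9.6
position: [551.7, 237.0, 43.5]
tcp_rot: [[0.989, 0.147, -0.0], [0.147, -0.989, -0.0], [-0.0, 0.0, -1.0]]
wrist_force: [0.4, 0.9, -0.3]
opening: 34.0
grip_force: 0.0
t: 10.5
position: [551.3, 236.9, 142.7]
tcp_rot: [[0.989, 0.147, -0.001], [0.147, -0.989, -0.001], [-0.001, 0.0, -1.0]]
wrist_force: [0.0, -0.6, 0.0]
opening: 34.3
grip_force: 0.0
shift [-13.2 470.3   2.8] rz 1.349 rows>= 12
```

```bash
python3 -m jog '[[[0,25,0,0,0,0.08],[-2,65,1,0,0,0.2],[-3,105,2,0,0,0.32],[-4,145,2,0,0,0.44],[-5,185,2,0,0,0.56],[-6,225,2,0,0,0.68],[-8,265,2,0,0,0.8],[-9,305,2,0,0,0.92],[-10,345,2,0,0,1.04],[-11,385,2,0,0,1.16]]]' 0.6 >/dev/null; python3 -m jog '[[[0,0,0,0,0,0],[0,0,0,0,0,0],[0,0,0,0,0,0],[0,0,0,0,0,0]]]'
python3 - <<'E'
from h import *
t=arm.capture("top");s=arm.capture("side")
cv2.imwrite("pics/t3.png",cv2.resize(np.hstack([t[130:290,160:320],s[190:350,230:390]]),None,fx=2.5,fy=2.5))
E
python3 go.py 607.5 -230.2 100 -68.8
```

```text
t: 11.9
position: [597.4, -144.2, 141.4]
tcp_rot: [[0.532, -0.847, -0.001], [-0.847, -0.532, 0.0], [-0.0, 0.0, -1.0]]
wrist_force: [0.3, -0.2, -0.5]
opening: 51.4
grip_force: 0.0
shift [78.  37.2 41.6] rz 0.19 rows>= 3
```

View pics/t3.png

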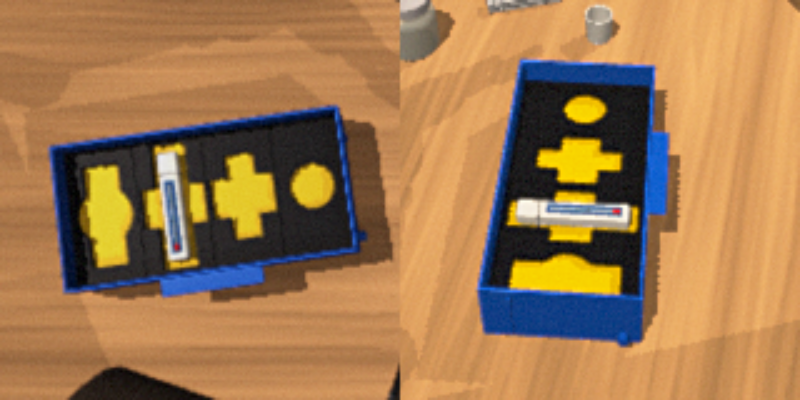

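The thermometer lies flat in the slot, at top crop (173,205) and side crop (572,213), with yellow showing all round. Now the clipper.

```bash
python3 -m jog '[[[20,10,10,0,0,0.05],[45,20,20,0,0,0.1],[65,30,30,0,0,0.15],[78,37,38,0,0,0.19],[78,37,41.6,0,0,0.19],[78,37,41.6,0,0,0.19],[78,37,41.6,0,0,0.19],[78,37,41.6,0,0,0.19]]]' 0.5; python3 go.py 607.5 -230.2 4 -68.8
python3 - <<'E'
from h import *
t=arm.capture("top");s=arm.capture("side")
cv2.imwrite("pics/t4.png",cv2.resize(np.hstack([t[130:230,345:445],s[125:225,265:365]]),None,fx=4,fy=4,interpolation=cv2.INTER_CUBIC))
E
```

```text
t: 12.8
position: [607.7, -230.3, 100.6]
tcp_rot: [[0.362, -0.932, 0.001], [-0.932, -0.362, -0.0], [0.001, -0.0, -1.0]]
wrist_force: [0.1, -0.4, -0.3]
opening: 42.6
grip_force: 0.0
shift [-0.2  0.2 96.6] rz 0.0 rows>= 3
```

View pics/t4.png

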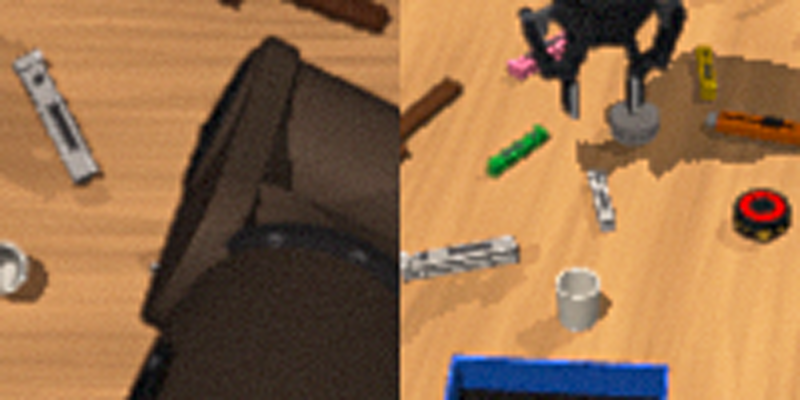

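The fingers straddle the clipper's line: tips at side crop (572,110) and (633,110), clipper below at (600,200). Descending to grasp.

```bash
python3 -m jog '[[[0,0,20,0,0,0],[0,0,45,0,0,0],[0,0,65,0,0,0],[0,0,80,0,0,0],[0,0,88,0,0,0],[0,0,94,0,0,0],[0,0,97,0,0,0],[0,0,97,0,0,0],[0,0,97,0,0,0]]]'; python3 -m jog '[[[0,0,0,0,0,0],[0,0,0,0,0,0],[0,0,0,0,0,0],[0,0,0,0,0,0],[0,0,0,0,0,0],[0,0,0,0,0,0],[0,0,0,0,0,0]]]' 0 35;python3 -m jog '[[[0,0,-8,0,0,0],[0,0,-30,0,0,0],[0,0,-60,0,0,0],[0,0,-90,0,0,0],[0,0,-115,0,0,0],[0,0,-130,0,0,0],[0,0,-135,0,0,0],[0,0,-135,0,0,0],[0,0,-135,0,0,0],[0,0,-135,0,0,0]]]'; python3 go.py 563.3 159.6 140 8.4
```

```text
t: 13.8
position: [607.7, -231.3, 3.6]
tcp_rot: [[0.36, -0.933, 0.001], [-0.933, -0.36, -0.0], [0.001, -0.001, -1.0]]
wrist_force: [-0.6, 0.3, 0.2]
opening: 42.8
grip_force: 0.0
t: 14.5
position: [607.7, -231.2, 3.5]
tcp_rot: [[0.36, -0.933, 0.001], [-0.933, -0.36, -0.0], [0.001, -0.0, -1.0]]
wrist_force: [-0.9, -0.2, 5.9]
opening: 11.7
grip_force: 35.6
t: 15.5
position: [607.0, -231.0, 136.7]
tcp_rot: [[0.36, -0.933, -0.002], [-0.933, -0.36, 0.001], [-0.001, 0.001, -1.0]]
wrist_force: [0.7, -0.7, -0.7]
opening: 11.8
grip_force: 34.9
shift [-380.1  -99.9   -2.9] rz -1.349 rows>= 10
```

```bash
python3 -m jog '[[[-20,-5,-3,0,0,-0.08],[-60,-15,-3,0,0,-0.21],[-100,-26,-3,0,0,-0.34],[-140,-37,-3,0,0,-0.48],[-180,-47,-3,0,0,-0.61],[-220,-58,-3,0,0,-0.74],[-260,-68,-3,0,0,-0.88],[-300,-79,-3,0,0,-1.02],[-340,-89,-3,0,0,-1.16],[-365,-96,-3,0,0,-1.25]]]' >/dev/null; python3 -m jog '[[[0,0,0,0,0,0],[0,0,0,0,0,0],[0,0,0,0,0,0]]]'; python3 go.py 563.3 159.6 90 8.4
```

```text
t: 16.8
position: [565.5, 143.1, 140.5]
tcp_rot: [[0.999, 0.046, -0.001], [0.046, -0.999, -0.0], [-0.001, 0.0, -1.0]]
wrist_force: [-0.8, -0.7, -0.1]
opening: 11.8
grip_force: 34.9
shift [ -1.4 -16.6  50.5] rz -0.101 rows>= 2
```

```bash
python3 -m jog '[[[-1,-8,5,0,0,-0.05],[-1.4,-16.6,15,0,0,-0.1],[-1.4,-16.6,30,0,0,-0.1],[-1.4,-16.6,45,0,0,-0.1],[-1.4,-16.6,50,0,0,-0.1],[-1.4,-16.6,50,0,0,-0.1],[-1.4,-16.6,50,0,0,-0.1]]]'; python3 go.py 563.3 159.6 43 8.4
python3 - <<'E'
from h import *
t=arm.capture("top");s=arm.capture("side")
cv2.imwrite("pics/t5.png",cv2.resize(np.hstack([t[150:250,180:280],s[210:310,250:350]]),None,fx=4,fy=4,interpolation=cv2.INTER_CUBIC))
E
```

```text
t: 17.5
position: [563.7, 159.9, 91.4]
tcp_rot: [[0.989, 0.146, 0.001], [0.146, -0.989, -0.0], [0.001, 0.0, -1.0]]
wrist_force: [-0.1, 0.1, 0.0]
opening: 11.8
grip_force: 34.9
shift [-0.5  0.3 48.4] rz 0.0 rows>= 2
```

View pics/t5.png

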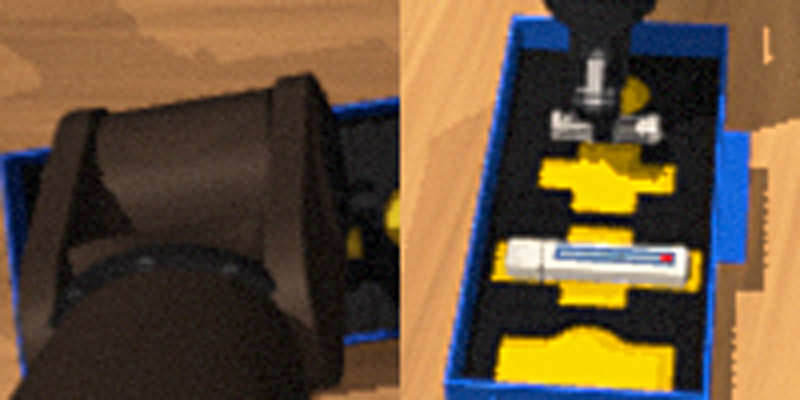

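The clipper is held level, spanning side crop x 550–662 over the slot's 540–676, so it is centred. Lowering.

```bash
python3 -m jog '[[[0,0,15,0,0,0],[0,0,28,0,0,0],[0,0,38,0,0,0],[0,0,44,0,0,0],[0,0,46,0,0,0],[0,0,47,0,0,0],[0,0,48,0,0,0],[0,0,48,0,0,0]]]'|grep -E "pos|wrist"; python3 -m jog '[[[0,0,0.3,0,0,0],[0,0,0.6,0,0,0],[0,0,0.8,0,0,0],[0,0,0.8,0,0,0]]]'|grep -E "pos|wrist"
```

```text
position: [563.4, 160.5, 43.2]
wrist_force: [-0.6, -0.1, 0.6]
position: [563.4, 160.5, 42.5]
wrist_force: [-1.5, 0.3, 4.5]
```

```bash
python3 -m jog '[[[0,0,0,0,0,0],[0,0,0,0,0,0],[0,0,0,0,0,0],[0,0,0,0,0,0],[0,0,0,0,0,0],[0,0,0,0,0,0]]]' 0.35; python3 -m jog '[[[0,0,-8,0,0,0],[0,0,-25,0,0,0],[0,0,-50,0,0,0],[0,0,-75,0,0,0],[0,0,-90,0,0,0],[0,0,-100,0,0,0],[0,0,-100,0,0,0],[0,0,-100,0,0,0]]]'; python3 go.py 601 -341 140 98.4
```

```text
t: 19.4
position: [563.3, 160.4, 42.1]
tcp_rot: [[0.989, 0.147, -0.0], [0.147, -0.989, -0.0], [-0.0, 0.0, -1.0]]
wrist_force: [-0.6, -0.2, -0.0]
opening: 30.0
grip_force: 0.0
t: 20.2
position: [563.1, 160.4, 141.8]
tcp_rot: [[0.989, 0.147, -0.0], [0.147, -0.989, -0.0], [-0.0, 0.0, -1.0]]
wrist_force: [0.2, -0.6, -0.2]
opening: 29.9
grip_force: 0.0
shift [-36.3 501.5   1.9] rz -1.57 rows>= 13
```

```bash
python3 -m jog '[[[-2,20,1,0,0,-0.06],[-5,60,2,0,0,-0.18],[-8,100,2,0,0,-0.3],[-11,140,2,0,0,-0.42],[-14,185,2,0,0,-0.55],[-17,230,2,0,0,-0.68],[-20,275,2,0,0,-0.81],[-23,320,2,0,0,-0.94],[-26,365,2,0,0,-1.07],[-30,410,2,0,0,-1.2]]]' 0.9 >/dev/null; python3 -m jog '[[[0,0,0,0,0,0],[0,0,0,0,0,0],[0,0,0,0,0,0]]]'; python3 go.py 601 -341 60 98.4
python3 - <<'E'
from h import *
t=arm.capture("top");s=arm.capture("side")
cv2.imwrite("pics/t6.png",cv2.resize(np.hstack([t[150:250,180:280],s[210:310,250:350]]),None,fx=4,fy=4,interpolation=cv2.INTER_CUBIC))
E
```

```text
t: 21.5
position: [593.7, -248.4, 139.4]
tcp_rot: [[0.222, 0.975, -0.001], [0.975, -0.222, 0.001], [0.001, -0.002, -1.0]]
wrist_force: [1.7, 1.4, -1.1]
opening: 76.6
grip_force: 0.0
shift [-88.7  27.8  79.3] rz -0.37 rows>= 4
```

View pics/t6.png

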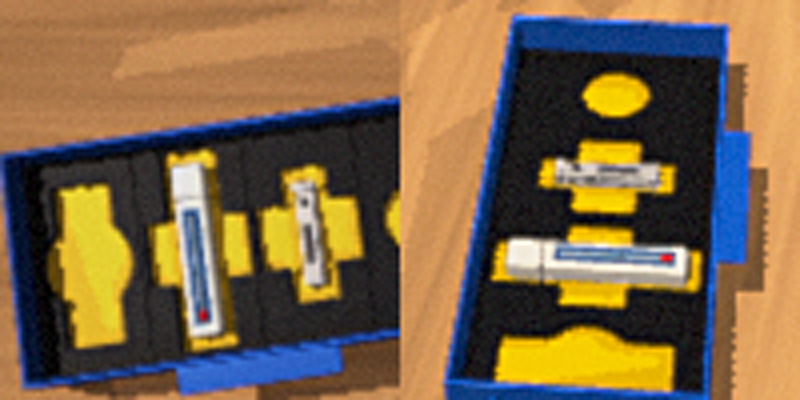

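The clipper lies in its slot at top crop (310,235), with yellow all round. Now the balm tin.

```bash
python3 -m jog '[[[-30,9,10,0,0,-0.12],[-60,18,20,0,0,-0.24],[-80,25,35,0,0,-0.33],[-88.7,27.8,55,0,0,-0.37],[-88.7,27.8,70,0,0,-0.37],[-88.7,27.8,79,0,0,-0.37],[-88.7,27.8,79,0,0,-0.37],[-88.7,27.8,79,0,0,-0.37],[-88.7,27.8,79,0,0,-0.37]]]'; python3 go.py 601 -341 4 98.4
python3 - <<'E'
from h import *
t=arm.capture("top");s=arm.capture("side")
cv2.imwrite("pics/t7.png",cv2.resize(np.hstack([t[140:260,370:490],s[110:230,265:385]]),None,fx=3.3,fy=3.3,interpolation=cv2.INTER_CUBIC))
E
```

```text
t: 22.5
position: [602.0, -341.8, 62.3]
tcp_rot: [[-0.147, 0.989, 0.001], [0.989, 0.147, -0.001], [-0.001, 0.001, -1.0]]
wrist_force: [-0.3, -0.5, 0.1]
opening: 76.8
grip_force: 0.0
shift [ 1.  -1.  58.3] rz 0.001 rows>= 2
```

View pics/t7.png

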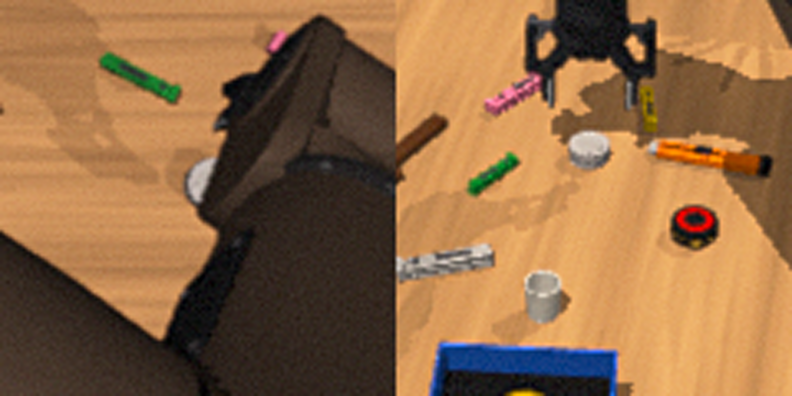

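The fingers straddle the tin at side crop (589,150), with nothing else in their way. Descend and grasp.

```bash
python3 -m jog '[[[1,-1,15,0,0,0],[1,-1,30,0,0,0],[1,-1,42,0,0,0],[1,-1,50,0,0,0],[1,-1,55,0,0,0],[1,-1,58,0,0,0],[1,-1,60,0,0,0],[1,-1,60,0,0,0]]]'; python3 -m jog '[[[0,0,0,0,0,0],[0,0,0,0,0,0],[0,0,0,0,0,0],[0,0,0,0,0,0],[0,0,0,0,0,0],[0,0,0,0,0,0],[0,0,0,0,0,0]]]' 0.35 35;python3 -m jog '[[[0,0,-8,0,0,0],[0,0,-30,0,0,0],[0,0,-60,0,0,0],[0,0,-90,0,0,0],[0,0,-115,0,0,0],[0,0,-130,0,0,0],[0,0,-135,0,0,0],[0,0,-135,0,0,0],[0,0,-135,0,0,0]]]'; python3 go.py 540.6 312.2 140 98.4
```

```text
t: 23.4
position: [600.4, -341.3, 1.3]
tcp_rot: [[-0.146, 0.989, 0.0], [0.989, 0.146, -0.0], [-0.0, 0.0, -1.0]]
wrist_force: [-0.6, 0.2, 0.1]
opening: 77.0
grip_force: 0.0
t: 24.1
position: [600.6, -341.4, 1.9]
tcp_rot: [[-0.147, 0.989, 0.001], [0.989, 0.147, -0.001], [-0.001, 0.001, -1.0]]
wrist_force: [-1.3, 0.1, 6.0]
opening: 44.7
grip_force: 35.8
t: 25.0
position: [599.9, -341.0, 134.9]
tcp_rot: [[-0.146, 0.989, -0.002], [0.989, 0.146, 0.001], [0.001, -0.001, -1.0]]
wrist_force: [-0.0, 0.6, 0.1]
opening: 45.0
grip_force: 35.9
shift [654.9  37.   -4.4] rz 0.0 rows>= 17
```

```bash
python3 -m jog '[[[20,1,-2,0,0,0],[60,3,-4,0,0,0],[105,6,-4,0,0,0],[150,8,-4,0,0,0],[195,11,-4,0,0,0],[240,13,-4,0,0,0],[285,16,-4,0,0,0],[330,19,-4,0,0,0],[370,21,-4,0,0,0],[400,23,-4,0,0,0]]]' >/dev/null; python3 -m jog '[[[40,2,0,0,0,0],[80,5,0,0,0,0],[120,7,0,0,0,0],[160,9,0,0,0,0],[200,12,0,0,0,0],[230,13,0,0,0,0],[248,14,0,0,0,0],[255,14,0,0,0,0],[255,14,0,0,0,0],[255,14,0,0,0,0]]]'; python3 go.py 540.6 312.2 90 98.4
```

```text
t: 27.0
position: [541.2, 310.9, 139.9]
tcp_rot: [[-0.146, 0.989, -0.001], [0.989, 0.146, -0.001], [-0.0, -0.001, -1.0]]
wrist_force: [-0.4, 0.6, -0.1]
opening: 44.4
grip_force: 35.9
shift [ 1.4 -0.4 49.9] rz -0.0 rows>= 2
```

```bash
python3 -m jog '[[[1.4,-0.4,15,0,0,0],[1.4,-0.4,30,0,0,0],[1.4,-0.4,42,0,0,0],[1.4,-0.4,49,0,0,0],[1.4,-0.4,50,0,0,0],[1.4,-0.4,50,0,0,0]]]'|grep -E "pos|wrist"; python3 go.py 540.6 312.2 42 98.4
python3 - <<'E'
from h import *
t=arm.capture("top");s=arm.capture("side")
cv2.imwrite("pics/t8.png",cv2.resize(np.hstack([t[150:260,170:280],s[230:340,250:360]]),None,fx=3.6,fy=3.6,interpolation=cv2.INTER_CUBIC))
E
```

```text
position: [540.7, 313.2, 90.3]
wrist_force: [-0.1, -1.3, -0.4]
shift [-0.9 -0.2 48.3] rz 0.0 rows>= 2
```

View pics/t8.png

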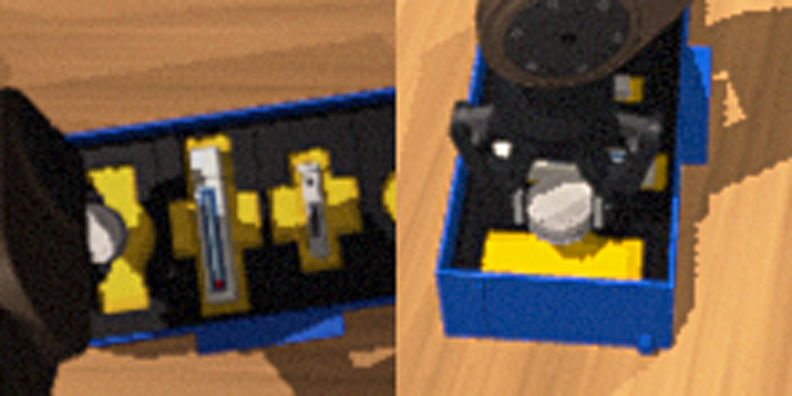

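The tin is held level over its hole at side crop (562,210), and the knuckles clear the walls. Lowering while watching the force.

```bash
python3 -m jog '[[[-0.9,0,15,0,0,0],[-0.9,0,28,0,0,0],[-0.9,0,37,0,0,0],[-0.9,0,43,0,0,0],[-0.9,0,45,0,0,0],[-0.9,0,46,0,0,0],[-0.9,0,47,0,0,0],[-0.9,0,47,0,0,0]]]'|grep -E "pos|wrist"; python3 -m jog '[[[0,0,0.5,0,0,0],[0,0,1,0,0,0],[0,0,1.5,0,0,0],[0,0,1.5,0,0,0]]]'|grep -E "pos|wrist"
```

```text
position: [540.7, 312.6, 43.4]
wrist_force: [-0.7, -0.3, -0.7]
position: [540.6, 312.5, 41.6]
wrist_force: [0.2, 0.4, -0.6]
```

```bash
python3 -m jog '[[[0,0,0.4,0,0,0],[0,0,0.8,0,0,0],[0,0,1,0,0,0],[0,0,1,0,0,0]]]'|grep -E "pos|wrist";python3 -m jog '[[[0,0,0,0,0,0],[0,0,0,0,0,0],[0,0,0,0,0,0],[0,0,0,0,0,0],[0,0,0,0,0,0],[0,0,0,0,0,0]]]' 0.7; python3 -m jog '[[[0,0,-8,0,0,0],[0,0,-25,0,0,0],[0,0,-50,0,0,0],[0,0,-75,0,0,0],[0,0,-90,0,0,0],[0,0,-100,0,0,0],[0,0,-100,0,0,0],[0,0,-100,0,0,0]]]'; python3 go.py 596.2 -84.2 140 98.4
```

```text
position: [540.6, 312.5, 40.9]
wrist_force: [-0.6, -1.2, 4.2]
t: 29.9
position: [540.6, 312.5, 40.6]
tcp_rot: [[-0.146, 0.989, 0.0], [0.989, 0.146, -0.0], [-0.0, -0.0, -1.0]]
wrist_force: [-0.4, -0.9, 0.3]
opening: 59.6
grip_force: 0.0
t: 30.7
position: [540.3, 312.4, 140.3]
tcp_rot: [[-0.146, 0.989, -0.0], [0.989, 0.146, -0.0], [-0.0, -0.0, -1.0]]
wrist_force: [-0.1, -0.5, 0.9]
opening: 59.9
grip_force: 0.0
shift [-4.005e+02 -2.800e+00  4.000e-01] rz 0.0 rows>= 11
```

```bash
python3 -m jog '[[[-20,0,0,0,0,0],[-60,0,0,0,0,0],[-105,0,0,0,0,0],[-150,-1,0,0,0,0],[-195,-1,0,0,0,0],[-240,-2,0,0,0,0],[-285,-2,0,0,0,0],[-325,-2,0,0,0,0],[-360,-3,0,0,0,0],[-385,-3,0,0,0,0]]]' 0.75 >/dev/null; python3 -m jog '[[[-15,0,15,0,0,0],[-15.5,0,35,0,0,0],[-15.5,0,50,0,0,0],[-15.5,0,50,0,0,0],[-15.5,0,50,0,0,0]]]'; python3 go.py 596.2 -84.2 15 98.4
python3 - <<'E'
from h import *
t=arm.capture("top");s=arm.capture("side")
cv2.imwrite("pics/t9.png",cv2.resize(np.hstack([t[150:260,170:280],s[140:330,240:350][:,:]][0:1]+[cv2.resize(s[150:330,230:410],(110,110))]),None,fx=3.6,fy=3.6,interpolation=cv2.INTER_CUBIC))
E
```

```text
t: 32.2
position: [595.9, -83.6, 89.8]
tcp_rot: [[-0.147, 0.989, -0.002], [0.989, 0.147, 0.0], [0.001, -0.002, -1.0]]
wrist_force: [0.5, -0.9, 0.2]
opening: 64.0
grip_force: 0.0
shift [-0.7  0.3 74.8] rz 0.001 rows>= 2
```

View pics/t9.png

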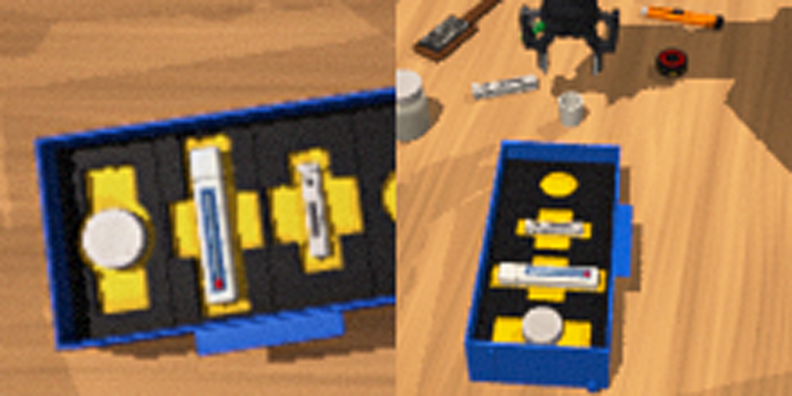

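The tin is in its hole at top crop (113,240), shifted only by the parallax of its top. The gripper is above the cup at side crop (571,108). Grasp it high so the fingertips stay above the foam.

```bash
python3 -m jog '[[[-0.7,0.3,15,0,0,0],[-0.7,0.3,35,0,0,0],[-0.7,0.3,52,0,0,0],[-0.7,0.3,64,0,0,0],[-0.7,0.3,71,0,0,0],[-0.7,0.3,74.5,0,0,0],[-0.7,0.3,74.5,0,0,0],[-0.7,0.3,74.5,0,0,0]]]'; python3 -m jog '[[[0,0,0,0,0,0],[0,0,0,0,0,0],[0,0,0,0,0,0],[0,0,0,0,0,0],[0,0,0,0,0,0],[0,0,0,0,0,0],[0,0,0,0,0,0]]]' 0.3 20;python3 -m jog '[[[0,0,-8,0,0,0],[0,0,-30,0,0,0],[0,0,-60,0,0,0],[0,0,-90,0,0,0],[0,0,-115,0,0,0],[0,0,-130,0,0,0],[0,0,-135,0,0,0],[0,0,-135,0,0,0],[0,0,-135,0,0,0]]]'; python3 go.py 574.5 83.4 140 98.4
```

```text
t: 33.1
position: [596.9, -84.9, 16.7]
tcp_rot: [[-0.146, 0.989, 0.001], [0.989, 0.146, -0.0], [-0.0, 0.001, -1.0]]
wrist_force: [0.6, 0.1, 0.4]
opening: 64.1
grip_force: 0.0
t: 33.8
position: [596.9, -84.9, 16.8]
tcp_rot: [[-0.146, 0.989, 0.001], [0.989, 0.146, -0.0], [-0.0, 0.001, -1.0]]
wrist_force: [-0.7, 0.1, 5.5]
opening: 35.4
grip_force: 19.7
t: 34.7
position: [596.3, -84.7, 150.4]
tcp_rot: [[-0.146, 0.989, -0.001], [0.989, 0.146, 0.0], [0.0, -0.001, -1.0]]
wrist_force: [0.0, -0.3, -1.0]
opening: 35.3
grip_force: 20.1
shift [169.5   3.1  10.5] rz 0.0 rows>= 5
```

```bash
python3 -m jog '[[[20,0,5,0,0,0],[55,1,10,0,0,0],[95,2,15,0,0,0],[130,2.5,25,0,0,0],[157,3,32,0,0,0],[169.5,3,38,0,0,0],[169.5,3,38,0,0,0],[169.5,3,38,0,0,0],[169.5,3,38,0,0,0]]]'; python3 go.py 574.5 83.4 57 98.4
python3 - <<'E'
from h import *
s=arm.capture("side")
cv2.imwrite("pics/t10.png",cv2.resize(s[180:300,250:370],None,fx=4,fy=4,interpolation=cv2.INTER_CUBIC))
E
```

```text
t: 35.6
position: [575.2, 82.1, 113.3]
tcp_rot: [[-0.145, 0.989, 0.0], [0.989, 0.145, -0.0], [-0.0, 0.0, -1.0]]
wrist_force: [-0.5, -0.4, -0.5]
opening: 35.6
grip_force: 20.1
shift [ 1.4 -0.5 56.3] rz -0.001 rows>= 2
```

View pics/t10.png

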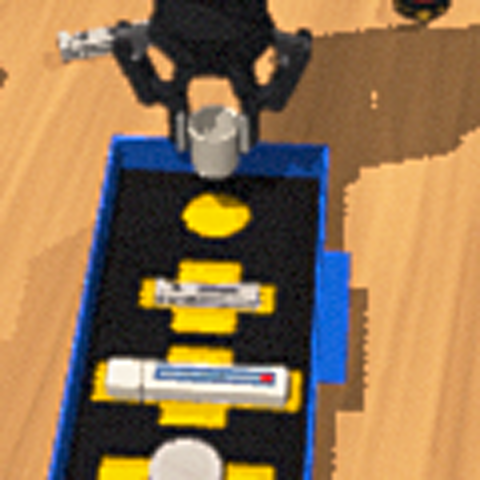

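The cup hangs upright at crop (215,140) above its hole at (216,215). Lowering.

```bash
python3 -m jog '[[[1.4,-0.5,15,0,0,0],[1.4,-0.5,30,0,0,0],[1.4,-0.5,42,0,0,0],[1.4,-0.5,50,0,0,0],[1.4,-0.5,54,0,0,0],[1.4,-0.5,56,0,0,0],[1.4,-0.5,56,0,0,0]]]'|grep -E "pos|wrist"; python3 -m jog '[[[0,0,0.5,0,0,0],[0,0,1,0,0,0],[0,0,1.2,0,0,0],[0,0,1.2,0,0,0]]]'|grep -E "pos|wrist"
```

```text
position: [574.2, 84.6, 57.3]
wrist_force: [-0.5, 0.3, 0.1]
position: [574.1, 84.7, 56.1]
wrist_force: [0.3, -0.5, -0.2]
```

```bash
python3 -m jog '[[[0,0,0.3,0,0,0],[0,0,0.5,0,0,0],[0,0,0.7,0,0,0],[0,0,0.7,0,0,0]]]'|grep -E "pos|wrist"
```

```text
position: [574.2, 84.7, 55.8]
wrist_force: [-2.4, -0.4, 6.7]
```

Contact at 55.8, as predicted. Release and retreat.

```bash
python3 -m jog '[[[0,0,-0.4,0,0,0],[0,0,-0.4,0,0,0],[0,0,-0.4,0,0,0],[0,0,-0.4,0,0,0],[0,0,-0.4,0,0,0],[0,0,-0.4,0,0,0]]]' 0.65; python3 -m jog '[[[0,0,-8,0,0,0],[0,0,-25,0,0,0],[0,0,-50,0,0,0],[0,0,-75,0,0,0],[0,0,-100,0,0,0],[-30,0,-120,0,0,0],[-70,0,-120,0,0,0],[-110,0,-120,0,0,0],[-150,0,-120,0,0,0],[-180,0,-120,0,0,0]]]'; python3 -m jog '[[[-40,0,0,0,0,0],[-80,0,0,0,0,0],[-110,0,0,0,0,0],[-110,0,0,0,0,0],[-110,0,0,0,0,0]]]'
python3 - <<'E'
from h import *
t=arm.capture("top");s=arm.capture("side")
cv2.imwrite("pics/t11.png",cv2.resize(np.hstack([t[150:270,170:310],s[200:320,240:380]]),None,fx=2.8,fy=2.8,interpolation=cv2.INTER_CUBIC))
for nm,k,a,b in [("therm","grey",(232,212),(299,272)),("clip","grey2",(258,208),(301,252)),("tin","grey",(201,216),(297,297)),("cup","grey",(285,204),(304,228))]:
    x,e=tri(blob(t,k,a)[0],blob(s,k,b)[0]);print(nm,x.round(1),e.round(1))
E
```

```text
t: 37.75
position: [574.1, 84.7, 55.6]
tcp_rot: [[-0.147, 0.989, -0.0], [0.989, 0.147, -0.0], [-0.0, -0.0, -1.0]]
wrist_force: [-0.4, -0.4, -0.2]
opening: 55.6
grip_force: 0.0
t: 38.75
position: [600.6, -95.6, 176.5]
tcp_rot: [[-0.146, 0.989, 0.001], [0.989, 0.146, -0.0], [-0.001, 0.001, -1.0]]
wrist_force: [1.0, -0.3, -0.6]
opening: 55.6
grip_force: 0.0
t: 39.25
position: [616.2, -202.5, 175.9]
tcp_rot: [[-0.145, 0.989, -0.0], [0.989, 0.145, 0.0], [0.0, -0.0, -1.0]]
wrist_force: [-0.3, 0.2, -0.3]
opening: 55.2
grip_force: 0.0
therm [550.8 237.   52. ] 1.5
clip [562.7 159.1  54.4] 1.2
tin [535.8 286.3 133.9] 1.9
cup [ 588.   104.4 -109.8] 6.5
```

View pics/t11.png

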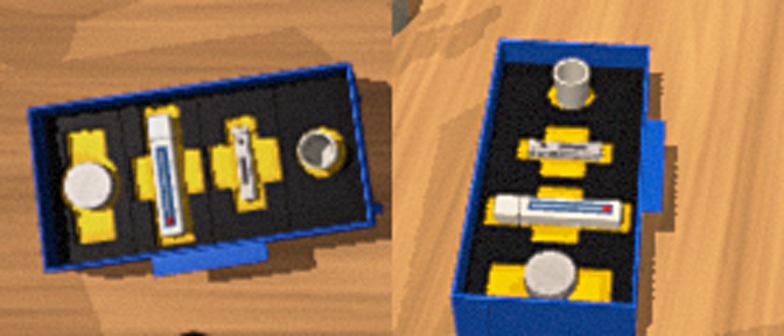

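All four items sit in their own cut-outs, with the cup upright at top crop (321,150). Two automatic blobs merged with other regions, so I'll check the tin's top and the cup's rim from the pixels I read.

Run:
```python
from h import *
for p in [((202.1,216.4),(296.4,297.1)),((284.6,203.6),(304.3,225))]: 
    x,e=tri(*p); print(x.round(1),e.round(1))
```

```text
[539.2 309.1  56.1] 0.8
[572.3  80.9  77. ] 1.2
```

```bash
python3 -c "
from station import arm
print(arm.sign_off())"
```

```text
the job is handed in; nothing more can be done
None
```

The thermometer, nail clipper, balm tin and measuring cup were put back in that order, each fully down in its own cut-out; the knife and polish tin were left alone, and the job was handed in at about 39 s.

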